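# Sweep microscope filters through the loading gate

## Task

Using the fingertips, sweep the three loose round filters along the deck of the loading tray and through the narrow gate one at a time, so that each drops into the slot behind it; keep the others at least 3 cm back from the gate until it has dropped. Only slide the filters, never lift them, and leave the objective and the vial on the deck, and everything else on the bench, where they stand.

Things in the scene. Friction and masses are not known exactly. Their poses are not given: they have to be found in the camera images.
- tray: Fixed loading tray; its z points up and its origin lies on the bench below the deck, 60 mm from the gate edge. A white deck, top 50 mm above the origin, spans x -115 to 115 mm and y -130 to 60 mm, with a grey rim 6 mm wide and 6 mm high along both x sides and the -y side. On the +y side a blue bulkhead (y 60 to 65 mm, 14 mm higher than the deck) closes it but for the gate. Filters are swept towards the tray's +y.
- gate (a point): Middle of the gate, on the edge of the deck (tray x 0, y 60 mm, height 50 mm): an opening 38 mm wide in the blue bulkhead, marked by a yellow stripe. The deck ends at this edge: a filter whose middle is pushed past it tips into the slot, so the fingers need not pass the gate.
- slot (a point): Middle of the slot's floor (tray x 0, y 92 mm, height 5 mm). The slot is a clear-walled pocket just behind the gate, 38 mm wide (x) and 65 mm long (y 60 to 125 mm), 45 mm deep below the deck, walls 14 mm higher than the deck on the three sides without gate. It holds all three filters.
- filter_orange_mid (a point): Centre of the loose orange filter: a disc 26 mm across and 8 mm thick, black ring with orange middle, about 20 g, lying flat on the deck (this point 4 mm above the deck). At the start filters lie at least 50 mm apart and 60 mm or more from the edge at the gate.
- filter_green_mid (a point): Centre of the loose green filter: a disc 26 mm across and 8 mm thick, black ring with green middle, about 20 g, lying flat on the deck (this point 4 mm above the deck). At the start filters lie at least 50 mm apart and 60 mm or more from the edge at the gate.
- filter_blue_mid (a point): Centre of the loose blue filter: a disc 26 mm across and 8 mm thick, black ring with blue middle, about 20 g, lying flat on the deck (this point 4 mm above the deck). At the start filters lie at least 50 mm apart and 60 mm or more from the edge at the gate.
- objective: Loose microscope objective standing on the deck in one of the two corners beside the bulkhead: steel, 24 mm across, 40 mm high, origin at the centre of its underside. Leave alone.
- vial: Loose amber vial with white cap standing on the deck in the other corner beside the bulkhead: 23 mm across, 40 mm high, origin at the centre of its underside. Leave alone.
- bottle: Clear bottle with blue cap on the bench, 80 mm across, 170 mm high, origin at the centre of its underside. Leave alone.
- beaker: Glass beaker on the bench, 68 mm across, 80 mm high, origin at the centre of its underside. Leave alone.
- tipbox: Orange box with white lid on the bench, 87 x 122 x 72 mm high, origin at the centre of its underside. Leave alone.
- dish: Flat closed dish on the bench, 90 mm across, 14 mm high, origin at the centre of its underside. Leave alone.

How it is judged:
By the outcome, as a careful person would: the job done as asked, in the order asked, and still so for the second after the job is handed in, with the robot touching nothing.
It also fails if it takes over 72 s, if anything falls off the work surface, if the arm or the gripper's body presses on something with over 40 N, if the wrist force passes 120 N, or if a joint passes its speed limit or range.

## Robot

A 6-joint arm with a two-finger parallel gripper is mounted at the origin on the work surface. World frame = base frame: x ahead of the robot, y to its left, z up, the work surface at z = 0. Lengths are in m, angles in rad, forces in N, time in s.
With the tool pointing down it reaches from about 0.3 to 0.775 m from the base axis. Payload 14.6 kg.
Tool frame: the origin (TCP) lies on the centre line of the jaws, within the pads' length; the fingertips stand 14 mm ahead of it and the grasp point (between the pads) lies 5 mm behind it; x points along the fingers, y is the direction in which the jaws open and shut, and the axes are right-handed (so a half turn about x gives the same grasp; the last joint's range is limited). The gripper opens to 94 mm and grips with 3 to 60 N. Pads are 16 mm wide; open, the fingers measure 119 mm over their backs; the gripper's body (75 mm by 177 mm) begins 78 mm behind the grasp point.
Start: joints at [-1.254, 0.3, 1.521, -0, 1.321, -0.067], TCP at [0.206, -0.51, 0.183] pointing down, gripper open.
Joint ranges: [-3.03, 3.03], [-0.79, 2.21], [0.23, 2.52], [-1.04, 4.18], [0, 3.07], [-2.55, 2.55]. Speed limits (rad/s): [2.22, 2.22, 2.57, 3.14, 3.14, 3.14].

## Interface

Orientations are given as [roll, pitch, yaw] about the fixed x, y, z axes, in that order (R = Rz(yaw) Ry(pitch) Rx(roll)).
In Python, from station import * gives the robot as it stands. The module is installed in compiled form; this text tells all that it offers.
- The arm moves only by the shell command python3 -m handwheel 'ROWS' [FORCE]. ROWS is JSON, a list of rows, each a list of 3 entries, a list of its own where there are three numbers: the shift along the tool's x, y, z in mm, then the turn about the tool's x in rad, then the gripper command: -1 is fully open, 1 is shut, values between are in proportion. In form: [[[dx, dy, dz], spin, gripper], ...]. A call has exactly 5 rows; each row is the pose to reach, as a shift and turn from the pose measured when the call began, along the tool's axes at that moment; what a row does not reach only later rows make up. A row lasts 1/10 s, in which the tool goes at most 50 mm and 8.59 degrees, less where a joint would pass 70% of its speed; a pose out of reach is approached as far as the arm can. A call with a gripper value outside its range is refused whole. The fingers move at their own pace and stop on an object; FORCE is the grip in N (left out, the last holds). Time passes only in rows, so rows that repeat a pose let the fingers close, or fill a call up. It gives the time, the measured TCP pose, the force and the opening at its end, in the units of the state.
- get_obs(): the state, without advancing time (a new reading comes with each control period).
- camera(name): name is "scene" or "top" or "wrist"; returns (picture, depth): 480x640x3 uint8, blue, green, red; 480x640 float32, m along the optical axis (not along the pixel's ray), 0 where there is no reading.
- camera_info(name): a dict with "fx", "fy", "cx", "cy" (pixels), "extrinsics" (4x4, takes a point from camera to world coordinates). Camera axes: x right, y down, z forward; pixel columns grow to the right and rows downward; lengths in m; the calibration is good to about 2 mm. A picture is of the moment at which its call begins: read the wrist's pose just before it. camera_info takes no time and is no camera call; for the wrist camera it gives the pose at the moment of the call.
- hand_in(): hands the job in, once; it reports no verdict.
The state is a dict: "time_s": time; "qpos": joint angles; "joint_vel": joint speeds; "tau": joint torques, N m; "ee_pos": TCP position; "eef_rot": TCP orientation; "force": force on the tool from outside, world axes, zero at the start; "moment": the same for the moment, N m; "grip_width": finger opening in m.
Only numpy, scipy, OpenCV 4.12 (cv2) and the standard library are available. Lean on these libraries where they do the work, as an engineer would, in place of code of your own. Each camera call takes 0.05 s, during which the arm holds its last target. There are 200 camera calls.

## Working session

There is one attempt and no reset: what is moved stays moved. The work goes in short steps, Python scripts to look and compute and a shell command to move; the robot and the scene stay as the last step left them, time stands still between calls to the robot, and variables do not carry over. Pictures are saved under pics/ and viewed, about 8 in all and at most 12, crops included, and the job is handed in when it is done.

```bash
mkdir -p pics; python3 - <<'E'
from station import *
import cv2
o=get_obs();print(o['time_s'],o['ee_pos'],o['eef_rot'],o['grip_width'])
for n in('top','scene'):
    p,d=camera(n);cv2.imwrite(f'pics/{n}0.png',p);i=camera_info(n);print(n,i)
E
```

```text
0.0 [ 0.20583416 -0.50972681  0.1822871 ] [-1.63589078  1.56966389  1.88949909] 0.09405204065496395
top {'fx': 500.2076749134233, 'fy': 500.2076749134233, 'cx': 303.7374735147068, 'cy': 240.34899445953332, 'extrinsics': array([[ 0.01708898, -0.99892784,  0.04302487,  0.52828085],
       [-0.9998521 , -0.01698988,  0.00266787, -0.0209694 ],
       [-0.00193402, -0.0430641 , -0.99907044,  1.0358336 ],
       [ 0.        ,  0.        ,  0.        ,  1.        ]])}
scene {'fx': 492.40207359940484, 'fy': 492.40207359940484, 'cx': 313.0519765729071, 'cy': 236.80892810157061, 'extrinsics': array([[-0.67318711,  0.55742337, -0.48589948,  1.11233102],
       [ 0.73937811,  0.49691091, -0.45431218,  0.48166742],
       [-0.01179548, -0.66510054, -0.74666066,  0.87545144],
       [ 0.        ,  0.        ,  0.        ,  1.        ]])}
```

View pics/top0.png

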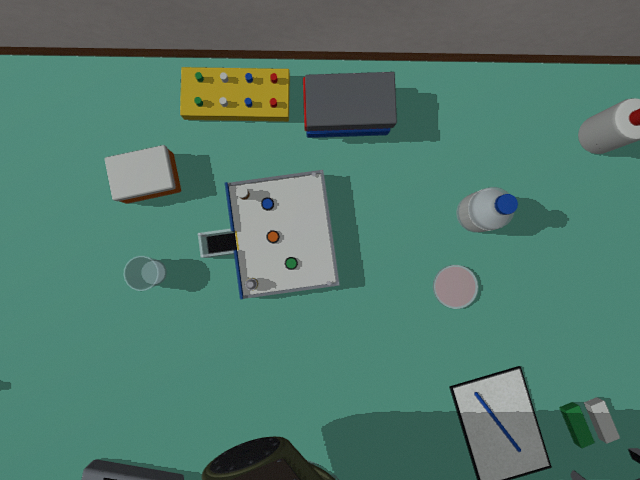

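The top view shows the tray around (285,235) px, with the gate at about (236,241) facing world +y. The blue filter is at (268,203), orange at (273,237), green at (291,263). The objective and vial stand at (244,194) and (252,284).

```bash
cat > h.py <<'E'
from station import *
import cv2,numpy as np
def ray(n,uv,z,i=None):
    i=i or camera_info(n);E=i['extrinsics'];uv=np.atleast_2d(uv).astype(float)
    d=np.c_[(uv[:,0]-i['cx'])/i['fx'],(uv[:,1]-i['cy'])/i['fy'],np.ones(len(uv))]@E[:3,:3].T
    return (E[:3,3]+d*((z-E[2,3])/d[:,2])[:,None])[:,:2]
R={'orange':((5,120,80),(16,255,255)),'green':((45,120,30),(80,255,255)),'blue':((105,120,40),(125,255,255)),'yellow':((20,90,80),(35,255,255))}
def blobs(p,c,roi):
    x0,y0,x1,y1=roi;m=np.zeros(p.shape[:2],np.uint8)
    m[y0:y1,x0:x1]=cv2.inRange(cv2.cvtColor(p,cv2.COLOR_BGR2HSV),*[np.array(v) for v in R[c]])[y0:y1,x0:x1]
    n,l,s,ce=cv2.connectedComponentsWithStats(m)
    return m,l,[(int(s[k,4]),ce[k].round(1).tolist(),s[k,:4].tolist(),k) for k in range(1,n) if s[k,4]>4]
E
python3 - <<'E'
from h import *
p=cv2.imread('pics/top0.png');roi=(195,165,345,305)
for c in R:
    m,l,b=blobs(p,c,roi)
    for a in b: print(c,a,ray('top',a[1],.058 if c!='yellow' else .05).round(4))
    if c=='blue':
        ys,xs=np.where(l==max(b)[3]);
        w=ray('top',np.c_[xs,ys],.060);r=cv2.minAreaRect((w*1000).astype(np.float32));print(r,cv2.boxPoints(r))
# white deck+rim outline
g=cv2.inRange(cv2.cvtColor(p,cv2.COLOR_BGR2HSV),np.array((0,0,110)),np.array((179,50,255)))
g[:165]=0;g[305:]=0;g[:,:228]=0;g[:,345:]=0
c=max(cv2.findContours(g,0,2)[0],key=cv2.contourArea);w=ray('top',c[:,0],.053);r=cv2.minAreaRect((w*1000).astype(np.float32));print('deck',r,cv2.boxPoints(r).round(1).tolist())
cv2.imwrite('pics/c0.png',cv2.resize(p[160:310,190:350],None,fx=5,fy=4.0*1,interpolation=cv2.INTER_CUBIC)[:600])
E
```

```text
orange (83, [272.5, 236.3], [268, 232, 10, 10], 1) [[0.5773 0.0429]]
green (94, [290.9, 262.9], [286, 258, 11, 11], 1) [[0.5259 0.006 ]]
blue (137, [229.3, 206.7], [225, 182, 9, 50], 1) [[0.634  0.1289]]
blue (93, [267.0, 203.2], [262, 198, 11, 11], 2) [[0.6422 0.055 ]]
blue (147, [238.2, 273.8], [234, 250, 9, 49], 3) [[0.5029 0.1084]]
((502.677734375, 108.28507232666016), (94.63251495361328, 6.057506084442139), 9.002182960510254) [[455.4704   103.87285 ]
 [456.4182    97.88995 ]
 [549.8851   112.697296]
 [548.93726  118.68019 ]]
yellow (37, [236.4, 240.1], [235, 231, 4, 19], 1) [[0.569  0.1145]]
deck ((583.7254028320312, 22.595138549804688), (229.70654296875, 188.18336486816406), 8.81281852722168) [[455.79998779296875, 98.0], [484.6000061035156, -88.0], [711.5999755859375, -52.79999923706055], [682.7999877929688, 133.1999969482422]]
```

View pics/c0.png

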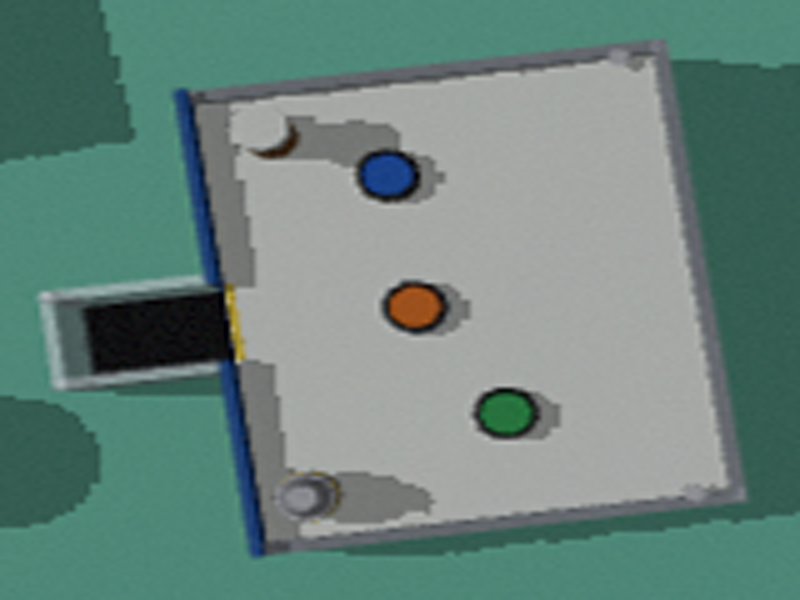

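The crop shows the gate stripe at (236,240) px, giving tray yaw of about 8.9°. In gate-frame mm (u, v), orange is at about (-3,-73), blue (63,-71) and green (-60,-101). I'll move over the tray with the jaws aligned to tray x.

```bash
cat >> h.py <<'E'
from scipy.spatial.transform import Rotation as Ro
G=np.array([.569,.1155]);YAW=np.radians(8.9);U=np.array([np.cos(YAW),np.sin(YAW)]);V=np.array([-U[1],U[0]])
def uv(w): return np.stack([(w-G)@U,(w-G)@V],-1)*1000
def go(u,v,z):
    "print tool shift to reach gate-frame mm (u,v), TCP height z mm"
    o=get_obs();M=Ro.from_euler('xyz',o['eef_rot']).as_matrix();w=G+(u*U+v*V)/1000
    s=M.T@(np.r_[w,z/1000]-o['ee_pos'])*1000;h=np.arctan2(M[1,1],M[0,1]);sp=-(YAW-h+np.pi)%(2*np.pi)
    print('t',round(o['time_s'],2),'uv',uv(o['ee_pos'][:2]).round(1),'z',(o['ee_pos'][2]*1000).round(1),'shift',s.round(1),'spin',round(float((h-YAW+np.pi)%(2*np.pi)-np.pi),3),'x',M[:,0].round(3),'F',o['force'].round(1),'w',round(o['grip_width']*1000,1))
E
python3 -m handwheel '[[[0,-27,-42],-0.15,0.66],[[0,-54,-84],-0.3,0.66],[[0,-80,-126],-0.45,0.66],[[0,-107,-168],-0.6,0.66],[[0,-133,-210],-0.75,0.66]]' 20
python3 -c "from h import *;go(-3,-103,130)"
```

```text
time_s: 0.6
ee_pos: [0.3514, -0.3059, 0.1824]
eef_rot: [-2.357, 1.57, 1.925]
force: [0.3, -0.9, -0.0]
grip_width: 0.0573
t 0.6 uv [-280.2 -382.7] z 182.4 shift [  52.7   76.1 -386.3] spin -0.587 x [-0.     0.001 -1.   ] F [ 0.3 -0.9 -0. ] w 57.3
```

```bash

python3 -m handwheel '[[[0,10,-49],-0.12,0.66],[[0,20,-97],-0.24,0.66],[[0,30,-145],-0.36,0.66],[[0,40,-193],-0.48,0.66],[[0,48,-241],-0.587,0.66]]'
python3 -c "from h import *;go(-3,-103,130)"
```

```text
time_s: 1.1
ee_pos: [0.4965, -0.1051, 0.1824]
eef_rot: [-2.766, 1.569, 2.107]
force: [0.7, -0.4, 0.1]
grip_width: 0.018
t 1.1 uv [-105.7 -206.7] z 182.4 shift [  52.5  103.3 -103.1] spin 0.006 x [-0.001  0.001 -1.   ] F [ 0.7 -0.4  0.1] w 18.0
```

```bash

python3 -m handwheel '[[[0,35,-35],0.006,0.66],[[0,70,-70],0.006,0.66],[[0,103,-83],0.006,0.66],[[0,103,-83],0.006,0.66],[[0,103,-83],0.006,0.66]]'
cat >> h.py <<'E'
def wr(name,vis=True):
    i=camera_info('wrist');p,d=camera('wrist');cv2.imwrite(f'pics/{name}.png',p)
    for c in R:
        for a in blobs(p,c,(0,0,640,480))[2]:
            if a[0]>150: print(c,a[:3],uv(ray('wrist',a[1],.05 if c=='yellow' else .058,i)).round(1))
    return p,i
E
python3 -c "
from h import *;go(-3,-103,130);wr('w0')"
```

```text
time_s: 1.6
ee_pos: [0.5847, -0.0064, 0.1816]
eef_rot: [-2.206, 1.568, 2.662]
force: [-0.7, 1.0, -0.3]
grip_width: 0.0156
t 1.6 uv [  -3.3 -122.8] z 181.6 shift [ 51.6   0.5 -19.7] spin 0.0 x [-0.002  0.001 -1.   ] F [-0.7  1.  -0.3] w 15.6
orange (432, [315.6, 166.4], [304, 155, 24, 24]) [[ -5.3 -70.7]]
green (448, [252.1, 198.6], [241, 187, 24, 24]) [[-62.  -99.1]]
blue (860, [237.6, 70.9], [177, 67, 121, 9]) [[-68.9   6.1]]
blue (857, [401.4, 71.1], [342, 68, 121, 8]) [[64.8  5.9]]
blue (383, [624.1, 151.1], [608, 145, 32, 14]) [[260.6 -57.8]]
blue (482, [391.4, 164.2], [380, 152, 24, 25]) [[ 60.7 -68.9]]
blue (2985, [500.6, 308.3], [470, 253, 127, 124]) [[ 174.3 -206.5]]
yellow (9028, [611.6, 153.8], [559, 0, 81, 242]) [[256.6 -60.4]]
yellow (177, [319.0, 78.5], [297, 77, 45, 4]) [[-2.4  1.4]]
yellow (232, [271.6, 398.3], [268, 362, 9, 72]) [[ -52.7 -316.6]]
yellow (3830, [305.1, 467.0], [74, 455, 410, 23]) [[ -17.6 -409.3]]
```

View pics/w0.png

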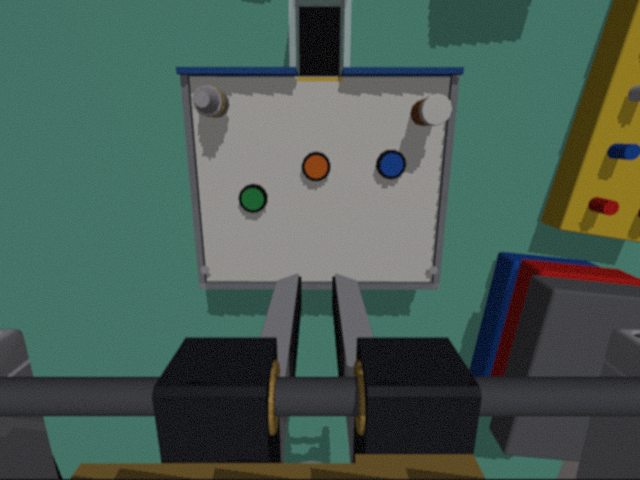

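The wrist view agrees with the top view. Gate is at (319,78) px, orange (316,166), green (252,199), blue (391,164), with a constant offset of about 2 mm. I'll go down behind orange.

```bash

python3 -m handwheel '[[[40,-1,-19],0,0.66],[[75,-1,-19],0,0.66],[[100,-1,-19],0,0.66],[[112,-1,-19],0,0.66],[[114.5,-1,-19],0,0.66]]'
python3 -c "from h import *;go(-4,-92,67);go(-1,-12,67)"
```

```text
time_s: 2.15
ee_pos: [0.5796, 0.011, 0.067]
eef_rot: [-2.08, 1.568, 2.786]
force: [0.3, 0.8, 0.4]
grip_width: 0.016
t 2.15 uv [  -5.7 -104.8] z 67.0 shift [ -0.    1.6 -12.8] spin -0.002 x [-0.003  0.001 -1.   ] F [0.3 0.8 0.4] w 16.0
t 2.15 uv [  -5.7 -104.8] z 67.0 shift [  0.1   4.5 -92.8] spin -0.002 x [-0.003  0.001 -1.   ] F [0.3 0.8 0.4] w 16.0
```

```bash

python3 -m handwheel '[[[0,1.5,-8],0,0.66],[[0,1.5,-16],0,0.66],[[0,1.5,-24],0,0.66],[[0,2,-32],0,0.66],[[0,2,-40],0,0.66]]'
python3 -m handwheel '[[[0,0.5,-8],0,0.66],[[0,1,-16],0,0.66],[[0,2,-24],0,0.66],[[0,2.5,-32],0,0.66],[[0,2.5,-35],0,0.66]]'
python3 -c "from h import *;go(-1,-12,67);wr('w1')"
```

```text
time_s: 2.65
ee_pos: [0.5755, 0.0518, 0.0674]
eef_rot: [-2.166, 1.568, 2.7]
force: [-0.1, -0.3, -0.2]
grip_width: 0.0162
time_s: 3.15
ee_pos: [0.5725, 0.0876, 0.0674]
eef_rot: [-2.168, 1.568, 2.7]
force: [-0.0, 0.3, -0.4]
grip_width: 0.0159
t 3.15 uv [ -0.8 -28.1] z 67.4 shift [  0.5  -0.2 -16.1] spin -0.001 x [-0.003  0.001 -1.   ] F [-0.   0.3 -0.4] w 15.9
orange (166, [467.1, 253.7], [454, 247, 27, 15]) [[ 89.3 -18.8]]
orange (639, [311.5, 331.3], [298, 318, 29, 28]) [[ -5.1 -71.2]]
blue (3533, [202.2, 208.7], [115, 196, 174, 26]) [[-68.7   9. ]]
blue (3612, [428.9, 209.0], [345, 196, 173, 26]) [[63.9  8.7]]
blue (670, [414.1, 327.0], [398, 314, 33, 25]) [[ 60.7 -68.2]]
blue (2722, [551.0, 446.2], [520, 416, 70, 64]) [[ 164.4 -162.4]]
yellow (303, [315.5, 220.0], [285, 218, 62, 5]) [[-2.4  0.4]]
yellow (156, [173.1, 250.1], [153, 239, 31, 34]) [[-91.8 -18.9]]
yellow (245, [271.6, 398.0], [268, 361, 11, 72]) [[ -33.7 -128.5]]
yellow (4817, [305.2, 467.6], [71, 454, 410, 25]) [[ -10.6 -190.4]]
```

View pics/w1.png

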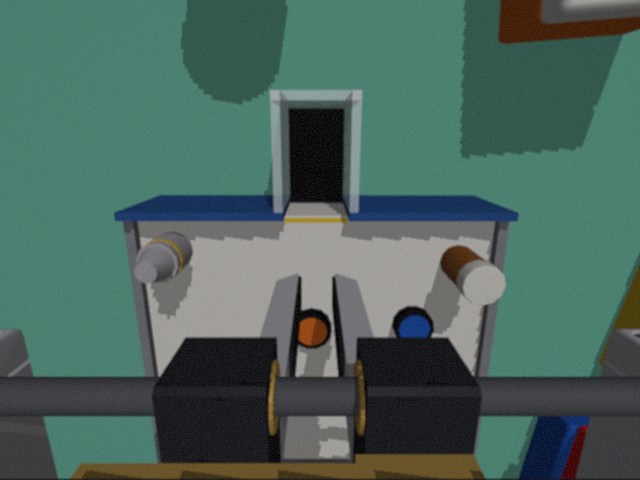

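The wrist view shows orange still at (311,330) px, unmoved, so the fingertips passed over it. I'll check the deck height by depth.

```bash
python3 - <<'E'
from h import *
for n,pts in (('wrist',[(316,250),(230,270),(100,350),(311,330),(290,285),(345,285)]),('top',[(300,205),(310,250),(320,380),(272,236)])):
    i=camera_info(n);p,d=camera(n);E=i['extrinsics']
    for u,v in pts:
        z=np.median(d[v-2:v+3,u-2:u+3]);w=E@np.r_[(u-i['cx'])/i['fx']*z,(v-i['cy'])/i['fy']*z,z,1]
        print(n,u,v,w[:3].round(4),uv(w[:2]).round(1))
E
```

```text
wrist 316 250 [0.5697 0.0968 0.0509] [ -2.2 -18.6]
wrist 230 270 [0.5179 0.0753 0.0509] [-56.7 -31.8]
wrist 100 350 [ 0.408  -0.0325  0.0009] [-181.9 -121.3]
wrist 311 330 [0.5744 0.046  0.0595] [ -5.5 -69.4]
wrist 290 285 [0.5575 0.0945 0.1057] [-14.6 -18.9]
wrist 345 285 [0.5837 0.0987 0.1059] [ 11.9 -18.9]
top 300 205 [ 0.6406 -0.0097  0.0503] [  51.3 -134.8]
top 310 250 [ 0.5519 -0.031   0.0497] [ -39.5 -142.1]
top 320 380 [ 2.872e-01 -5.640e-02  1.000e-04] [-305.  -126.2]
top 272 236 [0.5626 0.0239 0.3597] [-20.5 -89.5]
```

```bash
python3 - <<'E'
from h import *
i=camera_info('wrist');p,d=camera('wrist');E=i['extrinsics']
print(E.round(3), uv(E[:2,3]))
for u,v in [(288,270),(290,274),(292,276),(296,278),(298,280),(290,280),(290,300),(299,300),(299,320),(299,340),(285,320),(280,340),(335,278),(335,300)]:
        z=d[v,u];w=E@np.r_[(u-i['cx'])/i['fx']*z,(v-i['cy'])/i['fy']*z,z,1]
        print(u,v,p[v,u],w[2].round(4),uv(w[:2]).round(1))
E
```

```text
[[ 0.988  0.148  0.039  0.56 ]
 [ 0.153 -0.951 -0.267  0.165]
 [-0.002  0.27  -0.963  0.27 ]
 [ 0.     0.     0.     1.   ]] [-1.46201559 49.90570949]
288 270 [154 160 160] 0.0508 [-20.  -32.7]
290 274 [154 156 156] 0.0522 [-18.7 -34.9]
292 276 [122 119 120] 0.0947 [-14.3 -19.5]
296 278 [119 116 115] 0.0966 [-12.2 -19.8]
298 280 [65 61 62] 0.0966 [-11.2 -20.9]
290 280 [122 115 118] 0.0992 [-15.  -19.8]
290 300 [119 117 114] 0.1223 [-13.4 -19.8]
299 300 [16 15 13] 0.1164 [ -9.8 -22.6]
299 320 [15 17 39] 0.1194 [ -9.8 -31. ]
299 340 [15 27 54] 0.0578 [-13.4 -78.5]
285 320 [121 117 118] 0.1405 [-14.1 -19.7]
280 340 [118 115 113] 0.1551 [-14.6 -19.7]
335 278 [76 71 71] 0.0937 [  7.7 -21. ]
335 300 [17 12  8] 0.1196 [  6.4 -21.1]
```

By wrist-camera depth, the real fingertips are at z≈94 mm while the TCP reads 67. That is about 41 mm higher than the stated 14 mm ahead of the TCP, and it explains the pass over the filter. I'll go back behind orange and come down in steps, checking depth and force.

```bash

python3 -m handwheel '[[[-15,0,20],0,0.66],[[-15,-1,50],0,0.66],[[-10,-2,76],0,0.66],[[5,-2.5,76],0,0.66],[[22,-2.5,76],0,0.66]]'
cat >> h.py <<'E'
def tips():
    "lowest finger point seen by the wrist camera's depth, just inside the finger end"
    i=camera_info('wrist');p,d=camera('wrist');E=i['extrinsics'];o=[]
    for v in range(268,284):
        for u in (292,296,338,342):
            z=d[v,u];w=E@np.r_[(u-i['cx'])/i['fx']*z,(v-i['cy'])/i['fy']*z,z,1]
            if z<.2: o.append(w[2]*1000)
    print('tip z',np.round(np.min(o),1) if o else None);return p
E
python3 - <<'E'
from h import *
go(-4,-103,26);tips()
p,_=camera('scene');i=camera_info('scene');cv2.imwrite('pics/s1.png',p[100:400,150:550].repeat(2,0).repeat(2,1)[:600])
E
```

```text
time_s: 3.85
ee_pos: [0.5821, 0.0099, 0.0453]
eef_rot: [-2.359, 1.569, 2.505]
force: [-0.5, 1.5, 0.5]
grip_width: 0.0158
t 3.85 uv [  -3.4 -106.4] z 45.3 shift [19.3 -0.6 -3.3] spin -0.003 x [-0.001  0.001 -1.   ] F [-0.5  1.5  0.5] w 15.8
tip z 68.8
```

View pics/s1.png

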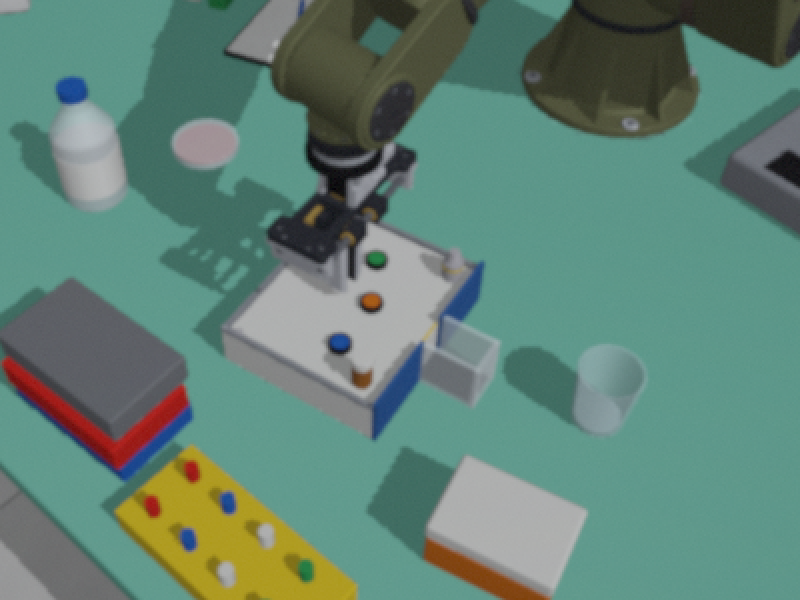

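The scene view shows the fingertips at (345,282) px hovering above the deck behind orange (372,300), with nothing else disturbed. Lowering carefully.

```bash

python3 -m handwheel '[[[5,-0.5,0],0,0.66],[[9,-0.5,2],0,0.66],[[12,-0.5,3],0,0.66],[[13,-0.5,3],0,0.66],[[13,-0.5,3],0,0.66]]'
python3 -c "from h import *;go(-4,-103,29);tips()"
```

```text
time_s: 4.45
ee_pos: [0.5805, 0.0076, 0.0305]
eef_rot: [-1.924, 1.565, 2.941]
force: [-0.6, -0.5, -0.4]
grip_width: 0.016
t 4.45 uv [  -5.3 -108.3] z 30.5 shift [ 1.5  1.3 -5.3] spin -0.002 x [-0.006  0.001 -1.   ] F [-0.6 -0.5 -0.4] w 16.0
tip z 50.3
```

```bash

python3 -m handwheel '[[[0.5,1,0],0,0.66],[[1,1,0],0,0.66],[[1.5,1,0],0,0.66],[[2,1,0],0,0.66],[[2,1,0],0,0.66]]'
python3 -m handwheel '[[[0.5,0,0],0,0.66],[[1,0,0],0,0.66],[[1.5,0,0],0,0.66],[[1.5,0,0],0,0.66],[[1.5,0,0],0,0.66]]'
python3 - <<'E'
from h import *
go(-4,-103,29)
i=camera_info('wrist');p,d=camera('wrist');E=i['extrinsics']
for v in range(270,290,2):
  r=[]
  for u in (290,293,296,336,340,344):
    z=d[v,u];w=E@np.r_[(u-i['cx'])/i['fx']*z,(v-i['cy'])/i['fy']*z,z,1];r+=[(w[2]*1000).round(1)]
  print(v,r)
E
```

```text
time_s: 5.0
ee_pos: [0.5815, 0.0078, 0.0285]
eef_rot: [-1.931, 1.565, 2.935]
force: [-0.2, -0.6, -0.6]
grip_width: 0.016
time_s: 5.5
ee_pos: [0.5816, 0.0078, 0.0277]
eef_rot: [-1.937, 1.565, 2.929]
force: [-3.4, -0.4, 8.0]
grip_width: 0.0159
t 5.5 uv [  -4.2 -108.3] z 27.7 shift [-1.3  0.2 -5.3] spin -0.002 x [-0.005  0.001 -1.   ] F [-3.4 -0.4  8. ] w 15.9
270 [np.float64(50.9), np.float64(50.5), np.float64(51.0), np.float64(50.8), np.float64(51.4), np.float64(51.5)]
272 [np.float64(50.1), np.float64(51.7), np.float64(50.5), np.float64(50.7), np.float64(51.2), np.float64(50.3)]
274 [np.float64(52.1), np.float64(50.2), np.float64(51.5), np.float64(51.7), np.float64(49.7), np.float64(50.8)]
276 [np.float64(53.7), np.float64(55.2), np.float64(54.4), np.float64(54.6), np.float64(54.3), np.float64(50.9)]
278 [np.float64(56.9), np.float64(57.1), np.float64(57.0), np.float64(57.4), np.float64(57.1), np.float64(56.7)]
280 [np.float64(59.7), np.float64(60.2), np.float64(59.4), np.float64(59.3), np.float64(60.0), np.float64(60.8)]
282 [np.float64(62.9), np.float64(62.6), np.float64(62.2), np.float64(62.7), np.float64(61.2), np.float64(61.8)]
284 [np.float64(65.5), np.float64(64.8), np.float64(65.9), np.float64(64.8), np.float64(64.1), np.float64(65.8)]
286 [np.float64(67.4), np.float64(67.5), np.float64(67.0), np.float64(64.5), np.float64(67.3), np.float64(68.1)]
288 [np.float64(69.9), np.float64(70.1), np.float64(69.9), np.float64(66.6), np.float64(71.2), np.float64(70.7)]
```

Contact with the deck comes at TCP z≈28. I'll raise 3 mm and sweep.

```bash

python3 -m handwheel '[[[-3,0,0],0,0.66],[[-3,0,-6],0,0.66],[[-3,0,-13],0,0.66],[[-3,0,-21],0,0.66],[[-3,0,-28],0,0.66]]'
python3 -m handwheel '[[[0,0.5,-7],0,0.66],[[0,1,-14],0,0.66],[[0,1.5,-21],0,0.66],[[0,2,-28],0,0.66],[[0,2,-30],0,0.66]]'
python3 -c "from h import *;go(-1,-12,31);wr('w2')"
```

```text
time_s: 6.05
ee_pos: [0.5771, 0.0364, 0.0306]
eef_rot: [-1.938, 1.565, 2.928]
force: [0.4, 0.1, -0.4]
grip_width: 0.0163
time_s: 6.55
ee_pos: [0.5744, 0.0672, 0.0306]
eef_rot: [-1.945, 1.565, 2.922]
force: [0.3, 0.3, -0.7]
grip_width: 0.0163
t 6.55 uv [ -2.1 -48.6] z 30.6 shift [ -0.3   1.1 -36.6] spin -0.001 x [-0.006  0.001 -1.   ] F [ 0.3  0.3 -0.7] w 16.3
orange (222, [505.8, 237.0], [487, 228, 36, 20]) [[ 90.3 -18.6]]
orange (1206, [316.3, 260.3], [297, 242, 40, 38]) [[ -3.1 -30.7]]
blue (4097, [178.2, 184.3], [68, 172, 220, 24]) [[-68.8   7.5]]
blue (4122, [458.1, 184.4], [350, 173, 220, 24]) [[64.2  7.3]]
blue (898, [437.2, 326.4], [417, 312, 40, 29]) [[ 60.8 -67.7]]
blue (906, [573.9, 449.6], [557, 416, 33, 63]) [[ 147.8 -148. ]]
yellow (399, [318.3, 195.9], [280, 193, 77, 6]) [[-2.1  0.6]]
yellow (235, [141.7, 232.0], [115, 217, 39, 43]) [[-93.2 -18.1]]
yellow (246, [271.6, 398.0], [268, 361, 10, 71]) [[ -29.6 -119.2]]
yellow (4645, [302.5, 467.6], [75, 454, 407, 25]) [[ -12.  -170.6]]
```

View pics/w2.png

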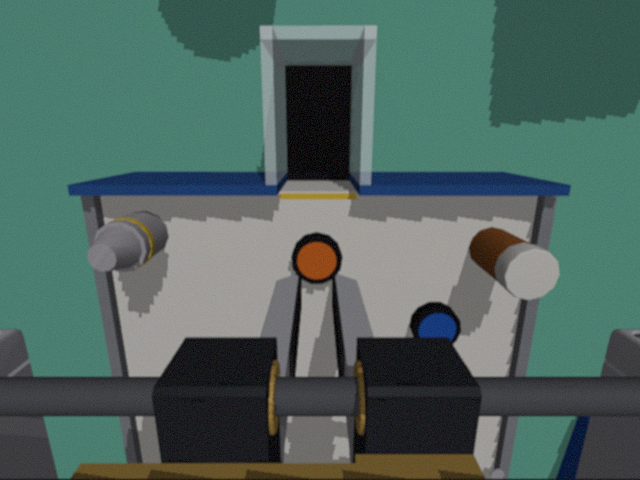

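Orange is cradled at (316,260) px and lined up with the gate at (318,196). Now through the gate.

```bash

python3 -m handwheel '[[[0,0.5,-7],0,0.66],[[0,0.7,-15],0,0.66],[[0,1,-23],0,0.66],[[0,1,-31],0,0.66],[[0,1,-37],0,0.66]]'
python3 -m handwheel '[[[0,0,-3],0,0.66],[[0,0,-3],0,0.66],[[0,0,-3],0,0.66],[[0,0,-3],0,0.66],[[0,0,-3],0,0.66]]'
python3 -c "from h import *;go(-1,-12,31);wr('w3')"
```

```text
time_s: 7.1
ee_pos: [0.5696, 0.1046, 0.0307]
eef_rot: [-1.937, 1.565, 2.93]
force: [0.1, 0.2, 0.2]
grip_width: 0.0163
time_s: 7.6
ee_pos: [0.5691, 0.1073, 0.0307]
eef_rot: [-1.942, 1.565, 2.925]
force: [0.3, -0.3, -0.6]
grip_width: 0.016
t 7.6 uv [-1.1 -8.1] z 30.7 shift [-0.3  0.1  3.9] spin -0.001 x [-0.006  0.001 -1.   ] F [ 0.3 -0.3 -0.6] w 16.0
orange (298, [581.4, 23.9], [576, 0, 12, 51]) [[110.6 115.7]]
orange (806, [317.2, 210.0], [302, 194, 32, 33]) [[-1.6 35.5]]
orange (599, [490.5, 316.2], [469, 302, 47, 34]) [[ 89.3 -21.2]]
blue (6765, [185.0, 257.4], [82, 235, 196, 43]) [[-68.2  11.3]]
blue (6815, [447.4, 257.8], [354, 235, 198, 44]) [[63.7 11.1]]
blue (327, [571.0, 466.1], [561, 453, 20, 27]) [[ 149.4 -119.7]]
yellow (357, [315.9, 272.0], [280, 270, 73, 6]) [[-2.4  0.4]]
yellow (253, [147.9, 310.7], [118, 299, 44, 38]) [[-94.6 -22.2]]
yellow (279, [271.7, 397.1], [268, 361, 11, 74]) [[-28.5 -78.1]]
yellow (5011, [301.8, 467.7], [73, 454, 411, 25]) [[ -11.5 -130.3]]
```

View pics/w3.png

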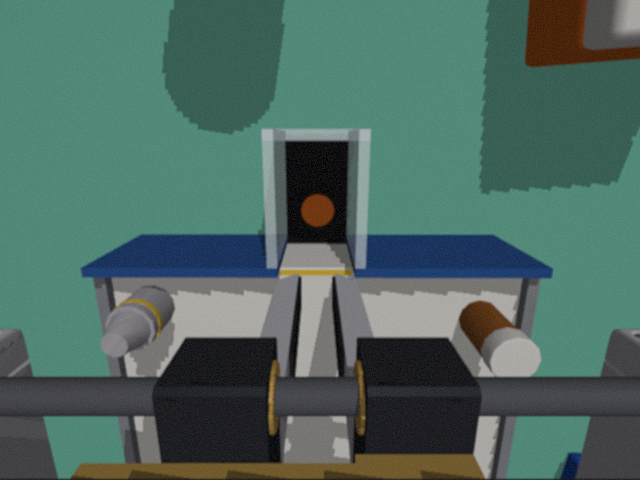

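Orange lies in the slot at (317,210) px. Next is blue: I'll straddle it with a wide gap and drag it sideways to the gate line.

```bash

python3 -m handwheel '[[[-10,0,10],0,0.66],[[-22,0,40],0,0.66],[[-22,0,60],0,0.06],[[-22,20,60],0,0.06],[[-22,40,60],0,0.06]]'
python3 -m handwheel '[[[0,10,0],0,0.06],[[0,20,0],0,0.06],[[0,22,0],0,0.06],[[0,22,0],0,0.06],[[0,22,0],0,0.06]]'
python3 -c "from h import *;go(61,-69,31);wr('w4')"
```

```text
time_s: 8.15
ee_pos: [0.6189, 0.0527, 0.0536]
eef_rot: [-1.974, 1.566, 2.892]
force: [-0.0, 0.8, 0.6]
grip_width: 0.0365
time_s: 8.65
ee_pos: [0.6403, 0.0558, 0.0537]
eef_rot: [-1.968, 1.566, 2.897]
force: [1.4, -0.1, 0.3]
grip_width: 0.0441
t 8.65 uv [ 61.2 -70.1] z 53.7 shift [22.7 -0.1 -1. ] spin -0.003 x [-0.005  0.001 -1.   ] F [ 1.4 -0.1  0.3] w 44.1
orange (687, [215.0, 104.6], [202, 89, 26, 32]) [[ 8.9 23.6]]
green (878, [111.7, 322.6], [94, 307, 36, 32]) [[-62.7 -99.4]]
blue (1589, [91.3, 141.0], [0, 137, 193, 10]) [[-57.2   5.9]]
blue (1724, [323.3, 140.9], [229, 136, 191, 11]) [[64.   5.5]]
blue (978, [316.7, 275.1], [299, 258, 37, 35]) [[ 60.4 -69.2]]
blue (256, [564.2, 374.0], [539, 370, 61, 8]) [[ 214.1 -135.2]]
yellow (348, [200.7, 150.0], [166, 148, 70, 5]) [[-2.8  0.8]]
yellow (185, [31.2, 176.7], [5, 166, 40, 29]) [[-98.8 -13.4]]
yellow (5449, [613.6, 280.9], [570, 169, 70, 187]) [[238.4 -76.4]]
yellow (204, [200.7, 402.7], [197, 376, 10, 58]) [[ -17.3 -163.1]]
yellow (4224, [379.5, 467.5], [150, 455, 411, 23]) [[ 104.1 -217.2]]
```

View pics/w4.png

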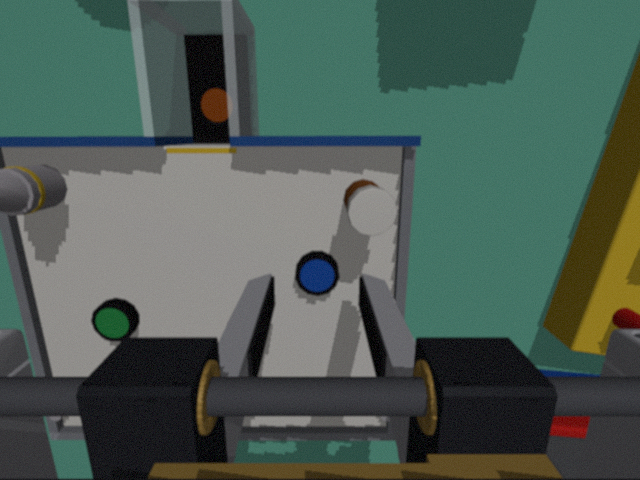

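Blue at (317,275) px is centred between the fingers, with the vial and objective clear. I'll lower and drag it to the centre line.

```bash

python3 -m handwheel '[[[8,0,-0.5],0,0.06],[[15,0,-1],0,0.06],[[20,0,-1],0,0.06],[[22,0,-1],0,0.06],[[22,-5,-1],0,0.06]]'
python3 -m handwheel '[[[0,-5,0],0,0.06],[[0,-13,0],0,0.06],[[0,-21,0],0,0.06],[[0,-29,0],0,0.06],[[0,-35,0],0,0.06]]'
python3 -c "from h import *;go(-11,-69,31);wr('w5')"
```

```text
time_s: 9.2
ee_pos: [0.635, 0.0561, 0.0312]
eef_rot: [-1.941, 1.565, 2.924]
force: [-0.0, -0.5, 0.9]
grip_width: 0.0444
time_s: 9.7
ee_pos: [0.5997, 0.0507, 0.0316]
eef_rot: [-1.954, 1.566, 2.911]
force: [0.2, -0.2, 0.9]
grip_width: 0.0442
t 9.7 uv [ 20.3 -68.8] z 31.6 shift [  0.8 -31.3   0.3] spin -0.003 x [-0.005  0.001 -1.   ] F [ 0.2 -0.2  0.9] w 44.2
orange (950, [278.8, 103.7], [262, 86, 34, 36]) [[ 2.6 23.4]]
green (252, [164.6, 333.4], [149, 328, 33, 11]) [[-62.3 -92.6]]
blue (2427, [127.4, 144.2], [11, 139, 238, 13]) [[-68.4   5.9]]
blue (2339, [417.0, 144.0], [309, 138, 217, 13]) [[66.2  5.6]]
blue (1171, [334.0, 293.0], [314, 275, 40, 37]) [[ 28.4 -69.2]]
blue (1905, [567.0, 443.4], [546, 416, 44, 64]) [[ 166.1 -165.1]]
yellow (466, [271.7, 154.5], [233, 152, 78, 6]) [[-2.4  0.7]]
yellow (238, [87.4, 188.2], [58, 173, 41, 44]) [[-95.6 -15.6]]
yellow (214, [200.7, 404.2], [197, 376, 10, 58]) [[ -49.9 -144.5]]
yellow (4236, [381.3, 467.5], [148, 455, 411, 23]) [[  59.7 -191.8]]
```

```bash

python3 -m handwheel '[[[0,-7,0],0,0.06],[[0,-15,0],0,0.06],[[0,-23,0],0,0.06],[[0,-30,0],0,0.06],[[0,-30.5,0],0,0.06]]'
python3 -m handwheel '[[[0,2,0],0,0.06],[[-10,4,0],0,0.06],[[-20,6,0],0,0.06],[[-22,8,10],0,0.06],[[-22,9,20],0,0.06]]'
python3 -m handwheel '[[[0,0,8],0,0.66],[[0,0,12],0,0.66],[[0,0,12],0,0.66],[[0,0,12],0,0.66],[[0,0,12],0,0.66]]'
python3 -c "from h import *;go(-2,-100,31);wr('w6')"
```

```text
time_s: 10.25
ee_pos: [0.5683, 0.0458, 0.0318]
eef_rot: [-1.914, 1.565, 2.951]
force: [0.4, 0.1, 0.0]
grip_width: 0.0443
time_s: 10.75
ee_pos: [0.5811, 0.0267, 0.0544]
eef_rot: [-1.944, 1.566, 2.922]
force: [0.3, -0.4, -0.7]
grip_width: 0.0442
time_s: 11.25
ee_pos: [0.5828, 0.0151, 0.0543]
eef_rot: [-1.944, 1.566, 2.921]
force: [0.0, 0.7, 0.4]
grip_width: 0.0164
t 11.25 uv [  -1.9 -101.3] z 54.3 shift [23.3 -0.  -1.3] spin -0.002 x [-0.005  0.001 -1.   ] F [0.  0.7 0.4] w 16.4
orange (851, [318.1, 49.1], [303, 32, 32, 35]) [[-1.8 17.9]]
green (965, [213.6, 273.0], [196, 256, 36, 35]) [[-62.3 -99.3]]
blue (2409, [181.7, 75.2], [80, 69, 205, 14]) [[-70.    6.3]]
blue (2422, [454.0, 74.6], [355, 69, 202, 14]) [[66.   6.1]]
blue (1074, [314.8, 221.3], [297, 203, 37, 37]) [[ -3.7 -68.8]]
blue (1801, [585.0, 353.4], [558, 329, 53, 48]) [[ 161.6 -152.1]]
blue (2711, [557.2, 446.9], [525, 416, 65, 63]) [[ 156.9 -222.9]]
yellow (432, [316.9, 88.5], [281, 86, 73, 6]) [[-2.4  0.7]]
yellow (157, [270.7, 403.7], [268, 378, 7, 55]) [[ -33.7 -195.6]]
yellow (3694, [306.4, 467.0], [78, 455, 404, 23]) [[ -10.4 -248.7]]
```

```bash

python3 -m handwheel '[[[8,-1.5,0],0,0.66],[[16,-1.5,0],0,0.66],[[21,-1.5,0],0,0.66],[[22.5,-1.5,0],0,0.66],[[22.5,-1.5,-5],0,0.66]]'
python3 -m handwheel '[[[0,0,-8],0,0.66],[[0,0,-15],0,0.66],[[0,0.5,-22],0,0.66],[[0,1,-29],0,0.66],[[0,1.5,-35],0,0.66]]'
python3 -c "from h import *;go(-2,-8,31);wr('w7')"
```

```text
time_s: 11.8
ee_pos: [0.5804, 0.0197, 0.0315]
eef_rot: [-1.925, 1.566, 2.94]
force: [0.3, -0.6, 0.1]
grip_width: 0.0156
time_s: 12.3
ee_pos: [0.5765, 0.0553, 0.0317]
eef_rot: [-1.924, 1.566, 2.942]
force: [-0.3, -0.5, -0.3]
grip_width: 0.0158
t 12.3 uv [ -1.9 -60.7] z 31.7 shift [  0.7  -0.2 -52.7] spin -0.002 x [-0.005  0.001 -1.   ] F [-0.3 -0.5 -0.3] w 15.8
orange (939, [318.3, 118.8], [302, 101, 34, 36]) [[-1.7 25.1]]
blue (3091, [175.3, 160.8], [64, 152, 222, 18]) [[-69.1   6.4]]
blue (3043, [460.4, 160.4], [350, 152, 223, 17]) [[64.9  6.3]]
blue (1264, [316.3, 259.7], [296, 240, 41, 40]) [[ -2.8 -42.8]]
blue (1104, [572.3, 449.2], [554, 416, 35, 63]) [[ 147.9 -161.1]]
yellow (454, [316.7, 171.5], [279, 169, 77, 6]) [[-2.6  0.5]]
yellow (223, [139.1, 206.1], [112, 191, 39, 44]) [[-93.  -16.6]]
yellow (202, [271.1, 401.2], [268, 370, 8, 64]) [[ -30.  -134.3]]
yellow (4255, [304.9, 467.5], [72, 455, 412, 24]) [[ -10.5 -183.7]]
```

```bash

python3 -m handwheel '[[[0,0,-8],0,0.66],[[0,0,-16],0,0.66],[[0,0,-24],0,0.66],[[0,0,-32],0,0.66],[[0,0,-38],0,0.66]]'
python3 -m handwheel '[[[0,0,-5],0,0.66],[[0,0,-11],0,0.66],[[0,0,-14],0,0.66],[[0,0,-14],0,0.66],[[0,0,-14],0,0.66]]'
python3 -c "from h import *;go(-2,-8,31);wr('w8')"
```

```text
time_s: 12.85
ee_pos: [0.5705, 0.0943, 0.0317]
eef_rot: [-1.957, 1.566, 2.91]
force: [0.4, -1.1, -0.6]
grip_width: 0.0155
time_s: 13.35
ee_pos: [0.5684, 0.108, 0.0317]
eef_rot: [-1.95, 1.566, 2.916]
force: [0.3, -0.1, 0.0]
grip_width: 0.0163
t 13.35 uv [-1.8 -7.3] z 31.7 shift [ 0.7 -0.2  0.7] spin -0.001 x [-0.005  0.001 -1.   ] F [ 0.3 -0.1  0. ] w 16.3
orange (307, [580.9, 24.5], [576, 0, 11, 51]) [[110.5 116.5]]
orange (707, [318.5, 206.2], [303, 192, 32, 28]) [[-1.6 38. ]]
orange (579, [490.9, 316.4], [471, 302, 44, 31]) [[ 89.4 -21.1]]
blue (386, [314.9, 237.9], [299, 231, 33, 15]) [[-3.4 22. ]]
blue (6759, [187.1, 258.2], [84, 236, 196, 43]) [[-68.2  11.4]]
blue (6794, [447.7, 258.3], [355, 236, 197, 44]) [[63.6 11.2]]
blue (343, [570.9, 465.8], [561, 452, 20, 27]) [[ 149.6 -120. ]]
yellow (339, [317.4, 272.9], [282, 271, 72, 6]) [[-2.2  0.3]]
yellow (257, [149.4, 311.2], [116, 299, 49, 39]) [[-95.  -22.2]]
yellow (286, [272.0, 398.9], [268, 361, 12, 73]) [[-29.2 -79.4]]
yellow (4773, [299.2, 467.6], [75, 454, 407, 25]) [[ -13.9 -130.5]]
```

View pics/w8.png

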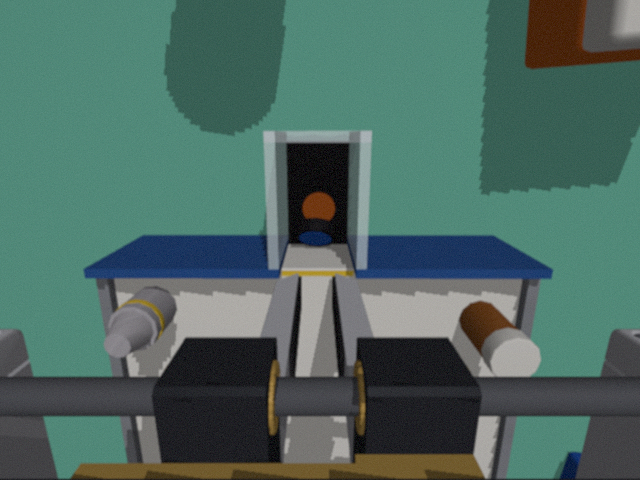

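Blue has dropped in too, seen at (315,238) px behind orange at (318,206). Now green, the same way.

```bash

python3 -m handwheel '[[[-10,0,10],0,0.66],[[-22,0,40],0,0.66],[[-22,0,70],0,0.06],[[-22,-10,92],0,0.06],[[-22,-30,92],0,0.06]]'
python3 -m handwheel '[[[0,-15,0],0,0.06],[[0,-30,0],0,0.06],[[0,-30,0],0,0.06],[[0,-30,0],0,0.06],[[0,-30,0],0,0.06]]'
python3 -c "from h import *;go(-62,-99.3,31);wr('w9')"
```

```text
time_s: 13.9
ee_pos: [0.5536, 0.0092, 0.0544]
eef_rot: [-1.939, 1.567, 2.925]
force: [0.4, 0.1, 0.5]
grip_width: 0.0366
time_s: 14.4
ee_pos: [0.5247, 0.0046, 0.0548]
eef_rot: [-1.97, 1.568, 2.893]
force: [1.1, 0.6, -0.4]
grip_width: 0.044
t 14.4 uv [ -60.9 -102.7] z 54.8 shift [23.8 -1.1 -3.4] spin -0.004 x [-0.003  0.001 -1.   ] F [ 1.1  0.6 -0.4] w 44.0
orange (471, [417.0, 36.4], [402, 26, 31, 23]) [[-12.3  21.9]]
green (962, [316.5, 270.3], [299, 254, 36, 34]) [[-61.9 -99.3]]
blue (2944, [322.8, 71.2], [201, 58, 231, 22]) [[-58.2   6.5]]
blue (1945, [557.7, 70.6], [475, 64, 165, 16]) [[58.9  6.1]]
yellow (436, [430.0, 84.5], [394, 82, 73, 6]) [[-1.9  1. ]]
yellow (3539, [384.2, 467.2], [159, 455, 396, 23]) [[ -14.7 -251.1]]
```

View pics/w9.png

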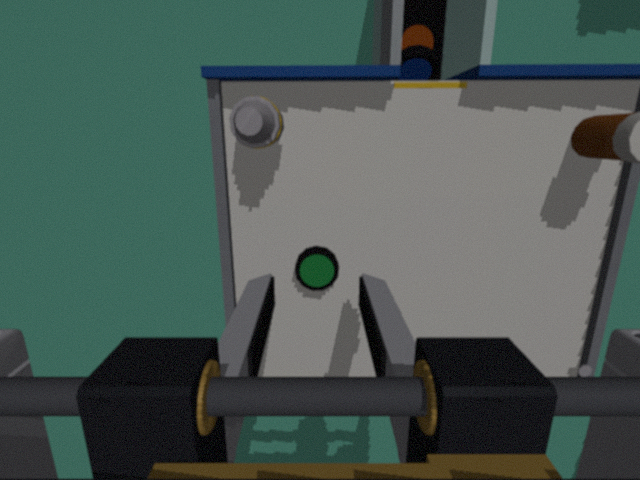

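Green at (317,270) px is centred. Orange and blue are both low in the slot at (417,38) and (417,68).

```bash

python3 -m handwheel '[[[8,-1,-2],0,0.06],[[16,-1,-3.5],0,0.06],[[21,-1,-3.5],0,0.06],[[23,-1,-3.5],0,0.06],[[23,4,-3.5],0,0.06]]'
python3 -m handwheel '[[[0,6,0],0,0.06],[[0,14,0],0,0.06],[[0,22,0],0,0.06],[[0,30,0],0,0.06],[[0,35,0],0,0.06]]'
python3 -c "from h import *;go(6,-99.3,31);wr('w10')" | egrep 't |green'
```

```text
time_s: 14.95
ee_pos: [0.5277, 0.0087, 0.0312]
eef_rot: [-1.904, 1.566, 2.959]
force: [-1.0, 0.7, 0.1]
grip_width: 0.0439
time_s: 15.45
ee_pos: [0.5631, 0.0142, 0.0311]
eef_rot: [-1.918, 1.567, 2.945]
force: [-0.8, -0.1, -0.6]
grip_width: 0.0443
t 15.45 uv [-21.5 -99.2] z 31.1 shift [-0.  27.5 -0. ] spin -0.004 x [-0.004  0.001 -1.   ] F [-0.8 -0.1 -0.6] w 44.3
green (1158, [298.5, 293.2], [279, 275, 40, 38]) [[-31.7 -99.4]]
```

```bash

python3 -m handwheel '[[[0,7,0],0,0.06],[[0,15,0],0,0.06],[[0,23,0],0,0.06],[[0,29,0],0,0.06],[[0,29.5,0],0,0.06]]'
python3 -m handwheel '[[[0,-2,0],0,0.06],[[-10,-4,0],0,0.06],[[-20,-6,0],0,0.06],[[-22,-8,10],0,0.06],[[-22,-10,20],0,0.06]]'
python3 -m handwheel '[[[0,0,8],0,0.66],[[0,0,12],0,0.66],[[0,0,12],0,0.66],[[0,0,12],0,0.66],[[0,0,12],0,0.66]]'
python3 -c "from h import *;go(-2,-130,31);wr('w11')"| egrep 't |green'
```

```text
time_s: 16.0
ee_pos: [0.5932, 0.0188, 0.0309]
eef_rot: [-1.954, 1.567, 2.909]
force: [0.1, -0.4, -0.8]
grip_width: 0.0442
time_s: 16.5
ee_pos: [0.5867, -0.0033, 0.0538]
eef_rot: [-2.024, 1.569, 2.84]
force: [-1.3, -0.7, -0.7]
grip_width: 0.0443
time_s: 17.0
ee_pos: [0.5884, -0.0149, 0.0536]
eef_rot: [-2.009, 1.568, 2.856]
force: [-0.7, 0.4, 0.2]
grip_width: 0.0157
t 17.0 uv [  -1.  -131.9] z 53.6 shift [22.7 -1.  -1.8] spin -0.003 x [-0.002  0.001 -1.   ] F [-0.7  0.4  0.2] w 15.7
green (1074, [318.5, 221.6], [300, 204, 38, 37]) [[ -0.8 -99.4]]
```

```bash

python3 -m handwheel '[[[8,0,0],0,0.66],[[16,0,0],0,0.66],[[21,0,0],0,0.66],[[22,0,0],0,0.66],[[22,0,-5],0,0.66]]'
python3 -m handwheel '[[[0,0,-8],0,0.66],[[0,0,-15],0,0.66],[[0,0,-22],0,0.66],[[0,0,-30],0,0.66],[[0,0,-38],0,0.66]]'
python3 -m handwheel '[[[0,0,-8],0,0.66],[[0,-0.3,-16],0,0.66],[[0,-0.6,-24],0,0.66],[[0,-0.9,-30],0,0.66],[[0,-1,-34],0,0.66]]'
python3 -c "from h import *;go(-2,-8,31);wr('w12')"| egrep 't |green|yellow'
```

```text
time_s: 17.55
ee_pos: [0.5875, -0.0101, 0.0314]
eef_rot: [-1.963, 1.568, 2.9]
force: [-0.2, -0.7, 0.0]
grip_width: 0.0158
time_s: 18.05
ee_pos: [0.5817, 0.0282, 0.0315]
eef_rot: [-1.978, 1.568, 2.886]
force: [-0.1, -0.6, -0.4]
grip_width: 0.0157
time_s: 18.55
ee_pos: [0.5755, 0.0623, 0.0316]
eef_rot: [-1.97, 1.568, 2.894]
force: [0.6, -1.2, -0.7]
grip_width: 0.0157
t 18.55 uv [ -1.8 -53.6] z 31.6 shift [  0.6  -0.3 -45.6] spin -0.003 x [-0.003  0.001 -1.   ] F [ 0.6 -1.2 -0.7] w 15.7
green (1263, [316.3, 259.8], [296, 240, 41, 40]) [[ -2.8 -35.7]]
yellow (459, [316.9, 185.5], [279, 183, 77, 6]) [[-2.4  0.7]]
yellow (233, [140.2, 221.6], [113, 207, 40, 44]) [[-93.2 -17.5]]
yellow (4390, [300.8, 467.6], [75, 454, 406, 25]) [[ -13.2 -176.7]]
```

```bash

python3 -m handwheel '[[[0,0,-8],0,0.66],[[0,0,-16],0,0.66],[[0,0,-24],0,0.66],[[0,0,-32],0,0.66],[[0,0,-38],0,0.66]]'
python3 -m handwheel '[[[0,0,-4],0,0.66],[[0,0,-7],0,0.66],[[0,0,-7],0,0.66],[[0,0,-7],0,0.66],[[0,0,-7],0,0.66]]'
python3 -c "from h import *;go(-2,-8,31);wr('w13')"| egrep 't |green|yellow|orange'
```

```text
time_s: 19.1
ee_pos: [0.5695, 0.101, 0.0316]
eef_rot: [-2.008, 1.568, 2.857]
force: [-1.0, -0.8, -0.6]
grip_width: 0.016
time_s: 19.6
ee_pos: [0.5685, 0.1076, 0.0316]
eef_rot: [-2.004, 1.568, 2.861]
force: [-0.2, 0.1, 0.2]
grip_width: 0.0158
t 19.6 uv [-1.7 -7.7] z 31.6 shift [ 0.6 -0.3  0.3] spin -0.003 x [-0.003  0.001 -1.   ] F [-0.2  0.1  0.2] w 15.8
orange (291, [580.4, 24.2], [575, 0, 11, 51]) [[110.5 116.1]]
orange (667, [318.3, 204.4], [302, 191, 33, 27]) [[-1.6 38.5]]
orange (586, [490.8, 315.3], [471, 301, 44, 33]) [[ 89.3 -21.1]]
green (475, [312.5, 241.5], [295, 233, 36, 18]) [[-4.5 19.8]]
yellow (353, [316.8, 272.0], [281, 270, 73, 6]) [[-2.5  0.5]]
yellow (262, [149.0, 310.8], [116, 299, 48, 38]) [[-95. -22.]]
yellow (293, [271.9, 399.1], [268, 361, 11, 74]) [[-29.4 -79.8]]
yellow (4905, [298.3, 467.7], [75, 454, 407, 25]) [[ -14.6 -131. ]]
```

View pics/w13.png

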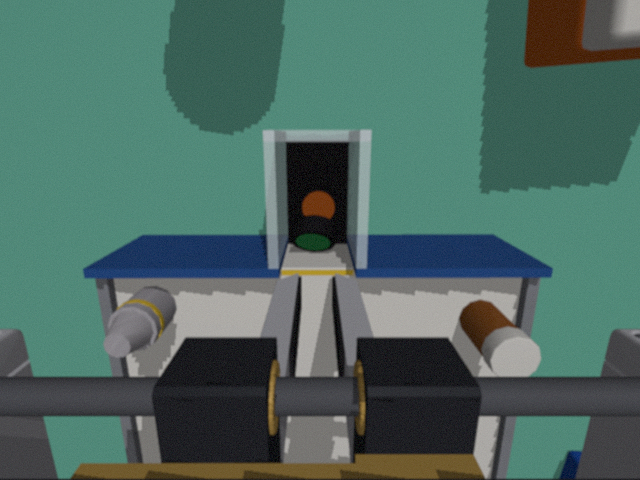

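Green sits at (313,242) px in the slot, on top of blue. I'll retreat up and back, then make a final check.

```bash

python3 -m handwheel '[[[-10,0,8],0,0.66],[[-35,0,25],0,0.66],[[-70,0,45],0,0.66],[[-105,0,70],0,0.66],[[-130,0,90],0,0.66]]'
python3 -m handwheel '[[[0,0,30],0,0.66],[[0,0,60],0,0.66],[[0,0,80],0,0.66],[[0,0,80],0,0.66],[[0,0,80],0,0.66]]'
python3 - <<'E'
from h import *
go(0,0,150)
i=camera_info('wrist');p,d=camera('wrist');E=i['extrinsics']
for c in('orange','green','blue'):
    for a in blobs(p,c,(250,0,400,200))[2]:
        u,v=map(int,a[1]);z=d[v,u];w=E@np.r_[(u-i['cx'])/i['fx']*z,(v-i['cy'])/i['fy']*z,z,1];print(c,a[:2],uv(w[:2]).round(1),(w[2]*1000).round(1))
a=p[0:240,130:510];s,_=camera('scene');b=s[220:320,330:420]
b=cv2.resize(b,(432,480),interpolation=2)
t,_=camera('top');cv2.imwrite('pics/f.png',np.hstack([cv2.resize(a,(360,480)),b])[:,:792]);cv2.imwrite('pics/topf.png',t)
t0=cv2.imread('pics/top0.png')
dd=cv2.threshold(cv2.absdiff(t,t0).max(2),50,255,0)[1];dd=cv2.morphologyEx(dd,2,np.ones((3,3)));n,_,st,_=cv2.connectedComponentsWithStats(dd);print(st[1:].tolist())
E
```

```text
time_s: 20.15
ee_pos: [0.583, 0.0167, 0.1649]
eef_rot: [2.605, 1.57, 1.186]
force: [0.1, 0.2, -0.3]
grip_width: 0.0161
time_s: 20.65
ee_pos: [0.595, -0.0625, 0.1653]
eef_rot: [2.395, 1.57, 0.975]
force: [0.8, -0.4, 0.2]
grip_width: 0.0161
t 20.65 uv [  -1.9 -179.9] z 165.3 shift [  15.4    1.  -179.9] spin -0.005 x [ 0.     0.001 -1.   ] F [ 0.8 -0.4  0.2] w 16.1
[[230, 151, 229, 320, 30308], [261, 197, 18, 14, 195], [266, 230, 18, 14, 198], [221, 238, 5, 9, 38], [229, 239, 7, 8, 49], [347, 238, 3, 3, 9], [333, 240, 3, 3, 9], [273, 292, 3, 3, 9], [637, 410, 3, 3, 9], [461, 412, 16, 8, 94], [373, 435, 4, 5, 18], [372, 444, 5, 8, 30], [203, 450, 27, 30, 502], [629, 450, 11, 13, 83], [372, 453, 5, 4, 17], [371, 458, 5, 22, 75], [257, 468, 3, 3, 9], [244, 471, 9, 9, 58], [254, 473, 3, 3, 9], [258, 475, 6, 5, 26], [268, 478, 3, 2, 6]]
```

View pics/f.png

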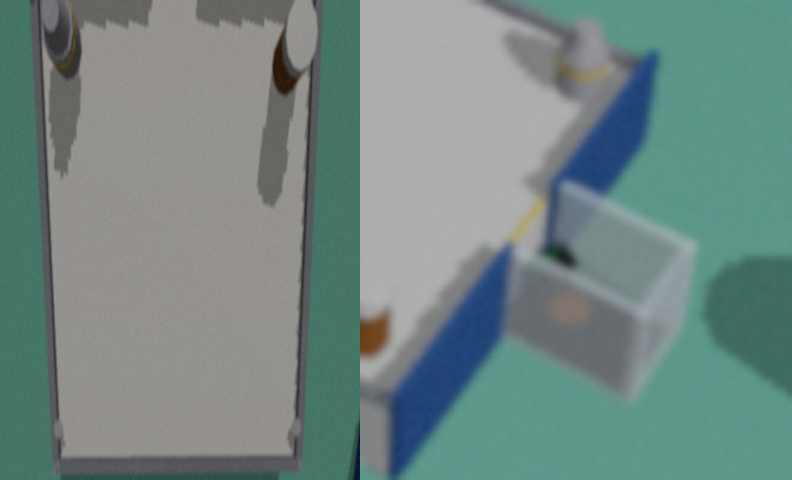

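The deck holds no filters, and the vial and objective stand in place. In the scene crop, orange is on the slot floor at (570,308) and green's edge shows at (565,257), near the deck wall. I'll check green's height.

```bash
python3 - <<'E'
from h import *
for n,roi in(('top',(195,225,245,260)),('scene',(380,240,420,310))):
    i=camera_info(n);p,d=camera(n);E=i['extrinsics'];
    for c in('green','orange','blue'):
        for a in blobs(p,c,roi)[2]:
            u,v=map(int,a[1]);z=d[v,u];w=E@np.r_[(u-i['cx'])/i['fx']*z,(v-i['cy'])/i['fy']*z,z,1];print(n,c,a[:3],uv(w[:2]).round(1),(w[2]*1000).round(1))
    if n=='top':
        o=[]
        for v in range(236,250,2):
            r=[]
            for u in range(204,236,3):
                z=d[v,u];w=E@np.r_[(u-i['cx'])/i['fx']*z,(v-i['cy'])/i['fy']*z,z,1];r.append(int(w[2]*1000))
            print(v,r)
t=cv2.imread('pics/topf.png');cv2.imwrite('pics/ft.png',cv2.resize(t[215:270,190:260],None,fx=8,fy=8,interpolation=2))
E
```

```text
top green (61, [232.1, 242.6], [229, 238, 7, 10]) [-1.6 10.7] 31.9
top orange (38, [223.5, 242.4], [221, 238, 6, 10]) [ 2.4 32.5] 7.0
top blue (19, [232.1, 227.7], [231, 225, 3, 7]) [25.5  2.4] 63.6
top blue (32, [235.4, 254.3], [234, 249, 4, 11]) [-27.5   3.4] 64.7
236 [23, 12, 3, 5, 5, 4, 6, 7, 4, 4, 3]
238 [26, 3, 3, 2, 2, 7, 16, 13, 34, 33, 29]
240 [30, 6, 7, 4, 0, 6, 13, 13, 33, 34, 24]
242 [34, 4, 4, 4, 3, 6, 12, 35, 36, 35, 29]
244 [33, 1, 4, 3, 5, 5, 14, 33, 38, 37, 30]
246 [37, 3, 2, 6, 6, 5, 13, 12, 37, 30, 32]
248 [40, 6, 5, 3, 4, 3, 3, 14, 37, 33, 25]
scene blue (127, [383.8, 247.7], [380, 240, 10, 20]) [-73.   10.6] 50.3
```

```bash
python3 -c "
from station import *
print(get_obs()['time_s']);print(hand_in())"
```

```text
20.9
the job is handed in; nothing more can be done
None
```

All three filters are in the slot. They were swept through the gate one at a time (orange, then blue, then green), and the job was handed in at 20.9 s.

- **Final check:** The deck is clear of filters. Orange lies on the slot floor. Blue is partly on orange, and green leans on top of blue. Green's top is at about 30–38 mm by depth, below the 50 mm deck, so it is inside the slot but not flat. I inferred blue's final position, because green hid it in the last views. No fingers were near the slot at hand-in.
- **Keeping back:** By the camera estimates, the waiting filters stayed at least 6 cm from the gate until each one ahead had dropped.
- **Other objects:** The vial and objective looked undisturbed in the last wrist and scene views. The before/after top-view comparison showed no sign that anything else on the bench had moved, but it was cluttered by the arm and its shadow.
- **What disagreed:** My first sweep passed over orange without touching it. The fingertips were really about 22 mm behind the reported TCP, not 14 mm ahead as stated. I found this by wrist-camera depth and confirmed it with a light touch on the deck of about 8 N, then corrected the height. The top and wrist cameras also differed by about 2 mm, which didn't matter.

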